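# Feel a plate gap with a taper gauge

### The arm

A 6-joint arm with a two-finger parallel gripper is mounted at the origin on the work surface. World frame = base frame: x ahead of the robot, y to its left, z up, the work surface at z = 0. Lengths are in m, angles in degrees, forces in N, time in s.
With the tool pointing down it reaches from about 0.25 to 0.725 m from the base axis. Payload 9.7 kg.
Tool frame: the origin (TCP) lies at the very end of the fingers, on their centre line; the grasp point (between the pads) lies 19 mm behind it; y points along the fingers, x is the direction in which the jaws open and shut, and the axes are right-handed (so a half turn about y gives the same grasp; the last joint's range is limited). The gripper opens to 85 mm and grips with 20 to 120 N. Pads are 22 mm wide; open, the fingers measure 114 mm over their backs; the gripper's body (76 mm by 85 mm) begins 54 mm behind the grasp point. The pads swing forward as they close: fully open they stand 13 mm farther back than shut.
Start: joints at [77.235, 4.979, 10.078, 95.1, 0, 90], TCP at [0.122, 0.536, 0.231] pointing down, gripper open.
Joint ranges: [-179.16, 179.16], [-48.56, 103.87], [-65.8, 70.77], [-126.05, 130.52], [-82.76, 87.17], [-180, 180]. Speed limits (degrees/s): [127.2, 127.2, 147.25, 180, 180, 180].

### API

Orientations are given as [roll, pitch, yaw] about the fixed x, y, z axes, in that order (R = Rz(yaw) Ry(pitch) Rx(roll)).
In Python, from workcell import bot gives the robot as it stands.
- The arm moves only by the shell command python3 -m jog 'ROWS' [FORCE]. ROWS is JSON, a list of rows, each a list of 7 numbers: the closure, from 0 (fully open) to 1 (shut), then the shift along the world's x, y, z in units of 25 mm (1.0 is 25 mm), then the turn, a rotation vector about the world's x, y, z in units of 5 degrees (1.0 is 5 degrees). A call has 1 to 5 rows; each row is the pose to reach, as a shift and turn from the pose commanded when the call began; what a row does not reach only later rows make up. A row lasts 1/10 s, in which the tool goes at most 50 mm and 8.59 degrees, less where a joint would pass 70% of its speed; a pose out of reach is approached as far as the arm can. A call with a gripper value outside its range is refused whole. The fingers move at their own pace and stop on an object; FORCE is the grip in N (left out, the last holds). Time passes only in rows, so rows that repeat a pose let the fingers close. It gives the time, the measured TCP pose, the force and the opening at its end, in the units of the state.
- bot.get_obs(): the state, without advancing time (a new reading comes with each control period).
- bot.camera(name): name is "scene" or "top" or "wrist"; returns (picture, depth): 384x512x3 uint8, red, green, blue; 384x512 float32, m along the optical axis (not along the pixel's ray), 0 where there is no reading.
- bot.camera_model(name): a dict with "fx", "fy", "cx", "cy" (pixels), "rvec" (rotation vector, rad) and "tvec" (3), from world to camera coordinates, as OpenCV has them; the wrist camera has in their place "tool_from_camera" (4x4, takes a point from camera to tool coordinates, whose origin is the TCP and whose axes are the tool frame's). Camera axes: x right, y down, z forward; pixel columns grow to the right and rows downward; lengths in m; the calibration is good to about 2 mm. A picture is of the moment at which its call begins: read the wrist's pose just before it. camera_model takes no time and is no camera call.
- bot.job_done(): hands the job in, once; it reports no verdict.
Trained networks look in the newest picture that a camera, given by its name, has taken for a name from the list of things; names that differ only in an ending like _2 or _b are one class to them, and where a whole thing is asked for, a point or a joint stands for the part that bears it (a point fixed in the world has none). Each returns a list of dicts, best first, with "conf" (0 to 1); they miss things now and then, are a little off and sometimes report something else, mostly with a low value. They report only what shows in the picture. A call takes as long as a camera call. They do not tell look-alikes from the thing itself.
- bot.regions_of(camera, label): "pixels" (384x512 bool, what is visible of it) and "point" ([row, column] in pixels, amid what is visible of it).
The state is a dict: "time": time; "q": joint angles; "qd": joint speeds; "joint_efforts": joint torques, N m; "ee_pos": TCP position; "tcp_rot": TCP orientation; "wrist_force": force on the tool from outside, world axes, zero at the start; "torque": the same for the moment, N m; "opening": finger opening in m.
Only numpy, scipy, OpenCV 4.12 (cv2) and the standard library are available. Lean on these libraries where they do the work, as an engineer would, in place of code of your own. Each camera call takes 0.05 s, during which the arm holds its last target. There are 200 camera calls.

### The job

Take the taper gauge, the wedge-shaped steel blade with the upright black grip, out of its tray pocket and slide its blade, lying flat on the lower plate, straight into the middle of the gap under the sprung upper plate of the fixture, until it drags snugly between both plates. Be gentle: stop once it is snug, with the upper plate raised at most a millimetre or two, and leave the other things on the bench alone. Finish while still gripping the gauge and holding it still at that depth; do not let go.

Things in the scene. Friction and masses are not known exactly. Their poses are not given: they have to be found in the camera images.
- gauge: Taper gauge, 0.08 to 0.17 kg, flat in a tray pocket. Black grip block 40 (x) x 16 (y) x 50 high, origin under its centre. From its +x face a steel blade 75 long, 20 wide runs along +x; underside flat, level with the block's; top slopes, 2 thick at the tip, 7 at the block.
- gauge_tip (a point): Centre of the blade's tip edge, on the underside: 95 along the gauge's +x from its origin.
- gauge_grip (a point): Middle of the grip block, 36 above the gauge's underside; a good place to grip, fingers closing across the 16 mm width (the gauge's y).
- tray: Grey open tray, fixed, 160 (x) x 236 (y) x 18 high, walls and floor 4 thick; three pockets along y (centres 77 apart, each 152 x 73 inside). The gauge lies in any one, blade roughly to the tray's +x. Origin under its centre. It stands left or right on the bench, the fixture on the other side.
- fixture: Gap fixture, fixed: grey base 130 x 140 x 18, on it an aluminium lower plate 130 (x) x 110 (y), top 30 above the bench. Origin on the bench below the gap's mouth; x runs into the gap. The plate spans 45 before the mouth (a ledge) to 85 behind it. A bridge on two posts 120 apart crosses 27 to 53 behind the mouth, 84 high.
- mouth (a point): Middle of the gap's mouth on the lower plate's top face (30 above the bench); axes as the fixture's.
- plate_edge (a point): Lower front edge of the upper plate, in the middle of its width: directly above the mouth, higher by the gap, which is 3.5 to 5 mm (differs from start to start). The upper plate is 75 deep (x) x 86 wide (y) x 10 thick, parallel to the lower one.
- plate (a joint): Lift of the sprung upper plate in m: 0 at rest, growing as it is pushed straight up, stop at 0.005. It weighs 0.25 kg and its springs take 4 N per mm. The blade begins to touch it 22 to 45 mm into the gap, and every further 15 mm lifts it 1 mm; the drag then builds up to several newtons.
- ring_gauge: Bystander: steel ring, 48 across, 12 high, in another tray pocket; origin under its centre.
- snap_gauge: Bystander: dark steel U-shaped gauge, 75 x 45 x 10, in another tray pocket; origin underneath its middle.
- loupe: Bystander: black loupe, 38 across, 34 high, standing between tray and fixture; origin under its centre.
- caliper: Bystander: caliper 200 long lying crosswise beyond the tray and fixture; origin under its middle.
- lens: Bystander: black lens barrel 60 across, 75 high, standing beyond, on the right; origin under its centre.
- jar: Bystander: clear jar 52 across, 70 high, standing beyond, on the left; origin under its centre.
- driver: Bystander: screwdriver 130 long, lying crosswise on the robot side, between tray and fixture; origin under its middle.
Not all that is in view belongs to the job. What is shaped like the gauge but green, orange or turquoise is not meant.

How it is judged:
By the outcome, as a careful person would: the job done as asked, in the order asked, and still so for the second after the job is handed in, while the arm keeps its last pose, push and grip.
It also fails if it takes over 64 s, if anything falls off the work surface, if the arm or the gripper's body presses on something with over 40 N, if the wrist force passes 120 N, or if a joint passes its speed limit or range.

## Working session

There is one attempt and no reset: what is moved stays moved. The work goes in short steps, Python scripts to look and compute and a shell command to move; the robot and the scene stay as the last step left them, time stands still between calls to the robot, and variables do not carry over. Pictures are saved under pics/ and viewed, about 8 in all and at most 12, crops included, and the job is handed in when it is done.

```bash
mkdir -p pics; ls
cat > h.py <<'E'
import numpy as np,cv2
from workcell import bot
from scipy.spatial.transform import Rotation as Ro
def T(name,obs=None):
    m=bot.camera_model(name)
    if name!='wrist':
        R=cv2.Rodrigues(np.array(m['rvec'],float))[0];t=np.array(m['tvec'],float).ravel()
        M=np.eye(4);M[:3,:3]=R.T;M[:3,3]=-R.T@t
    else:
        o=obs; W=np.eye(4);W[:3,:3]=Ro.from_euler('xyz',o['tcp_rot'],degrees=True).as_matrix();W[:3,3]=o['ee_pos'];M=W@np.array(m['tool_from_camera'])
    return m,M
def cloud(name,d,obs=None):
    m,M=T(name,obs);v,u=np.mgrid[0:384,0:512]
    P=np.stack([(u-m['cx'])/m['fx']*d,(v-m['cy'])/m['fy']*d,d],-1)@M[:3,:3].T+M[:3,3]
    P[d<=0]=np.nan
    return P
def save(n,p,s=1):cv2.imwrite('pics/'+n,cv2.resize(p[:,:,::-1],None,fx=s,fy=s,interpolation=cv2.INTER_CUBIC))
E
python3 - <<'E'
from h import *
p,d=bot.camera('top');save('top1.png',p,1.5);P=cloud('top',d);np.savez('top1.npz',p=p,P=P)
o=bot.get_obs();print(o)
for l in ['gauge','tray','fixture','plate','ring_gauge','snap_gauge','loupe','driver']:
    for r in bot.regions_of('top',l)[:4]:
        m=r['pixels'];print(l,round(r['conf'],2),np.round(r['point']),m.sum(),np.round(np.nanmedian(P[m],0),3),np.round(np.nanmax(P[m][:,2]),3))
E
```

```text
pics
{'time': 0.05, 'q': array([ 7.72360927e+01,  5.01283746e+00,  1.00337767e+01,  9.50993609e+01,
       -1.87968313e-04,  9.00014402e+01]), 'qd': array([-0.02830031, -0.03570717,  0.13790874,  0.06195309, -0.11323001,
        0.0245404 ]), 'joint_efforts': array([-1.50900243e-03, -5.22085333e+01,  4.66116393e+01,  1.67931744e-02,
       -8.81876144e-05,  3.62940995e-06]), 'ee_pos': array([0.12146391, 0.53618436, 0.23056033]), 'tcp_rot': array([-9.00001899e+01,  7.84217308e-02,  7.72346524e+01]), 'wrist_force': array([ 0.96659489,  0.32307917, -0.57556981]), 'torque': array([ 0.00634422, -0.01513685,  0.0227863 ]), 'opening': 0.0854445160907313}
gauge 0.85 [268. 190.] 255 [0.342 0.183 0.006] 0.052
gauge 0.7 [301. 384.] 349 [ 0.241 -0.34   0.006] 0.052
gauge 0.64 [173. 298.] 120 [ 0.588 -0.146  0.015] 0.019
gauge 0.63 [177. 328.] 315 [ 0.574 -0.219  0.01 ] 0.056
tray 0.81 [173. 324.] 3842 [ 0.583 -0.214  0.003] 0.021
fixture 0.67 [193. 184.] 1362 [0.545 0.186 0.028] 0.084
plate 0.8 [180. 179.] 526 [0.579 0.2   0.043] 0.079
ring_gauge 0.45 [172. 303.] 170 [ 0.588 -0.148  0.015] 0.019
ring_gauge 0.45 [173. 324.] 4020 [ 0.584 -0.214  0.004] 0.055
snap_gauge 0.82 [169. 360.] 269 [ 0.598 -0.303  0.012] 0.017
loupe 0.66 [160. 248.] 138 [0.631 0.003 0.033] 0.038
driver 0.58 [238. 261.] 265 [ 0.415 -0.025  0.021] 0.028
```

View pics/top1.png

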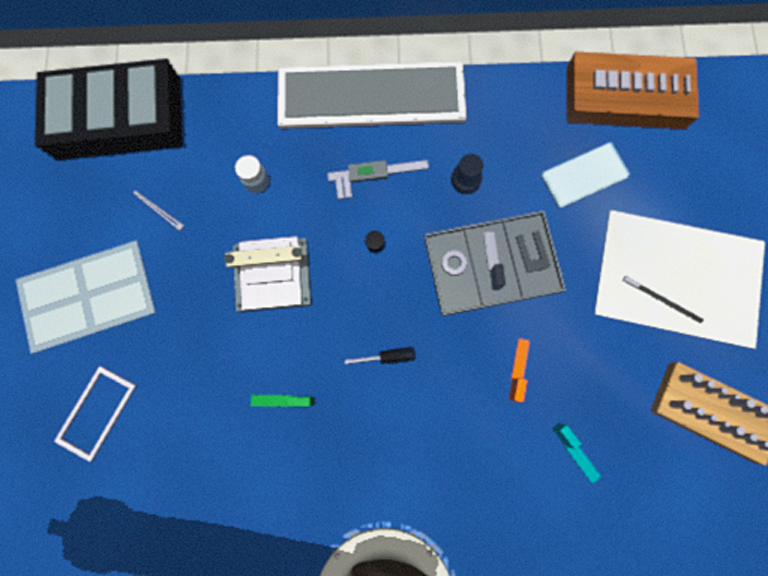

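The candidates, in top-picture pixels (x, y):
- Green wedge at (282,400).
- Orange wedge at (520,370).
- Turquoise wedge at (577,452).
- Steel blade with black grip in the middle tray pocket at (495,262).

The description fits the tray one. The fixture is at (272,272), with its ledge facing the robot. I'll take close wrist views next.

Run:
```python
from h import *
print(np.round(bot.camera_model('wrist')['tool_from_camera'],3),bot.camera_model('wrist')['fx'])
z=np.load('top1.npz');P=z['P']
rs=bot.regions_of('top','gauge')
for r in rs:
    m=r['pixels'];q=P[m];q=q[~np.isnan(q[:,0])]
    hi=q[q[:,2]>.04];lo=q[q[:,2]<.035]
    print(len(hi),np.round(hi.mean(0),3),np.round(lo.mean(0),3))
m=bot.regions_of('top','fixture')[0]['pixels'];q=P[m];q=q[(q[:,2]>.024)&(q[:,2]<.034)]
print(np.round(q.min(0),3),np.round(q.max(0),3),cv2.minAreaRect((q[:,:2]*1000).astype(np.float32)))
```

```text
[[ 1.    -0.001 -0.     0.001]
 [-0.    -0.326  0.945 -0.142]
 [-0.001 -0.945 -0.326  0.083]
 [ 0.     0.     0.     1.   ]] 337.11225449223167
84 [0.341 0.141 0.049] [0.343 0.199 0.004]
105 [ 0.267 -0.323  0.048] [ 0.226 -0.35   0.006]
0 [nan nan nan] [ 0.588 -0.146  0.015]
97 [ 0.554 -0.223  0.052] [ 0.597 -0.22   0.009]
0 [nan nan nan] [0.631 0.003 0.031]
100 [ 0.349 -0.245  0.048] [ 0.393 -0.255  0.005]
[0.509 0.136 0.024] [0.645 0.261 0.034] ((577.0820922851562, 197.5154571533203), (131.13575744628906, 125.86447143554688), 3.56768798828125)<stdin>:8: RuntimeWarning: Mean of empty slice.
  ret = um.true_divide(
```

```bash
python3 -m jog '[[0,2,-2,0,0,0,0],[0,4,-4,0.5,0,0,1],[0,6,-6,1,0,0,2],[0,8,-8,1,0,0,2.6],[0,10,-10,1,0,0,2.6]]'; python3 -m jog '[[0,2,-2,0,0,0,0],[0,3.2,-3.5,0,0,0,0],[0,3.2,-3.5,0,0,0,0],[0,3.2,-3.5,0,0,0,0]]'
```

```text
time: 1.05
ee_pos: [0.2984, 0.3591, 0.2526]
tcp_rot: [-90.0, -0.1, 90.4]
wrist_force: [0.9, 0.7, -0.8]
opening: 0.0854
time: 1.45
ee_pos: [0.3788, 0.2711, 0.252]
tcp_rot: [-90.0, 0.0, 90.0]
wrist_force: [0.1, 0.4, 0.0]
opening: 0.0857
```

```bash
python3 -m jog '[[0,1.5,-1.5,-1,0,0,0],[0,3,-3,-2,0,0,0],[0,3,-3,-2,0,0,0],[0,3,-3,-2,0,0,0],[0,3,-3,-2,0,0,0]]'
python3 - <<'E'
from h import *
o=bot.get_obs();p,d=bot.camera('wrist');save('w1.png',p,1.5);P=cloud('wrist',d,o);np.savez('w1.npz',p=p,P=P)
print(o['ee_pos'])
for l in ['fixture','plate','plate_edge']:
    for r in bot.regions_of('wrist',l)[:2]:
        m=r['pixels'];print(l,r['conf'],np.round(r['point']),m.sum(),np.round(np.nanmedian(P[m],0),4))
z=P[...,2];print(np.histogram(z[np.isfinite(z)],bins=np.arange(-.004,.1,.004)))
E
```

```text
time: 1.95
ee_pos: [0.4519, 0.1988, 0.2024]
tcp_rot: [-90.0, -0.0, 90.2]
wrist_force: [0.1, -0.1, 0.8]
opening: 0.0851
[0.45188396 0.19882157 0.20236505]
fixture 0.57 [245. 255.] 7720 [0.537  0.1966 0.0291]
plate 0.7 [287. 254.] 3204 [0.5755 0.1977 0.0434]
plate_edge 0.62 [286. 253.] 3203 [0.5754 0.1977 0.0434]
(array([101923,  48068,   2216,    415,    864,   2056,    855,    678,
         5119,    409,    241,   2321,    830,   1118,     97,     16,
            1,    228,    350,    390,   2605,    503,      0,      0,
            0]), array([-0.004,  0.   ,  0.004,  0.008,  0.012,  0.016,  0.02 ,  0.024,
        0.028,  0.032,  0.036,  0.04 ,  0.044,  0.048,  0.052,  0.056,
        0.06 ,  0.064,  0.068,  0.072,  0.076,  0.08 ,  0.084,  0.088,
        0.092,  0.096]))
```

View pics/w1.png

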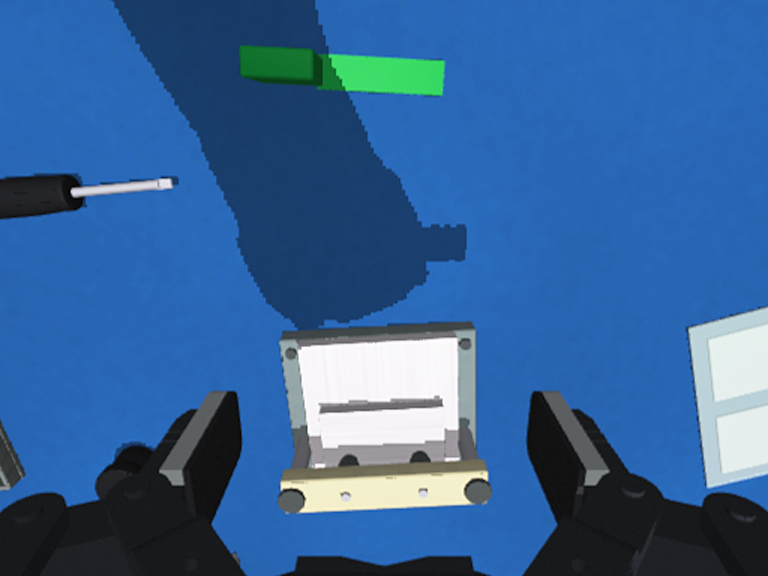

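The fixture is in view. The ledge is at rows 335–400, the dark mouth line runs from (320,405) to (442,402), and the bridge is below it. I'll fit the edges next.

Run:
```python
from h import *
P=np.load('w1.npz')['P'];q=P[np.isfinite(P[...,0])]
q=q[(q[:,0]>.48)&(q[:,0]<.7)&(q[:,1]>.1)&(q[:,1]<.3)]
def band(a,b,n,ext):
    s=q[(q[:,2]>a)&(q[:,2]<b)]
    print(n,len(s),'z',np.median(s[:,2]).round(4),'x',np.percentile(s[:,0],[.5,99.5]).round(4),'y',np.percentile(s[:,1],[.5,99.5]).round(4))
    return s
up=band(.0405,.048,'upper',0); lo=band(.0265,.0325,'lower',0); base=band(.014,.022,'base',0); br=band(.078,.09,'bridge',0)
def edge(s,ax,sgn,rng,step=.003):
    o=1-ax;out=[]
    for c in np.arange(*rng,step):
        w=s[abs(s[:,o]-c)<step/2]
        if len(w)>4: out.append((c,np.percentile(w[:,ax],2 if sgn<0 else 98)))
    out=np.array(out);k=np.polyfit(out[:,0],out[:,1],1)
    for _ in range(4):
        r=out[:,1]-np.polyval(k,out[:,0]);out=out[abs(r)<max(2*np.median(abs(r)),.0006)];k=np.polyfit(out[:,0],out[:,1],1)
    return k,len(out)
y0=.198
for nm,s in [('up',up),('lo',lo),('base',base),('bridge',br)]:
    k,n=edge(s,0,-1,(y0-.04,y0+.04));print(nm,'front x at y0',np.polyval(k,y0).round(4),'yaw',-np.degrees(np.arctan(k[0])).round(2),n)
for nm,s,r in [('up',up,(.562,.58)),('lo',lo,(.518,.555))]:
    for sg in(-1,1):
        k,n=edge(s,1,sg,r);print(nm,sg,'y at .56',np.polyval(k,.56).round(4),'yaw',np.degrees(np.arctan(k[0])).round(2),n)
```

```text
upper 3013 z 0.0435 x [0.5562 0.6032] y [0.1385 0.2601]
lower 5175 z 0.0296 x [0.5112 0.6115] y [0.1405 0.255 ]
base 1943 z 0.0176 x [0.5097 0.6202] y [0.1258 0.2679]
bridge 1712 z 0.0786 x [0.5826 0.6114] y [0.1324 0.2665]
up front x at y0 0.5584 yaw 3.68 27
lo front x at y0 0.5136 yaw 3.72 26
base front x at y0 0.513 yaw 3.6 27
bridge front x at y0 0.5865 yaw 3.64 19
up -1 y at .56 0.1555 yaw 5.16 6
up 1 y at .56 0.238 yaw 4.71 6
lo -1 y at .56 0.1449 yaw 4.17 10
lo 1 y at .56 0.249 yaw 2.64 11
```

```bash
python3 -m jog '[[0,0,-2,1,0,0,0],[0,0,-4,1,0,0,0],[0,0,-6,1,0,0,0],[0,0,-8,1,0,0,0],[0,0,-10,1,0,0,0]]'; python3 -m jog '[[0,0,-2,0,0,0,0],[0,0.8,-4,-0.5,0,0,0],[0,0.8,-6,-1,0,0,0],[0,0.8,-6.8,-1,0,0,0],[0,0.8,-6.8,-1,0,0,0]]'
python3 -m jog '[[0,0,0,0,0,0,0],[0,0,0,0,0,0,0]]'
python3 - <<'E'
from h import *
o=bot.get_obs();p,d=bot.camera('wrist');save('w2.png',p,1.5);P=cloud('wrist',d,o);np.savez('w2.npz',p=p,P=P)
print(o['ee_pos'],o['tcp_rot'])
for r in bot.regions_of('wrist','gauge')[:3]:
        m=r['pixels'];print(r['conf'],np.round(r['point']),m.sum(),np.round(np.nanmedian(P[m],0),4))
E
```

```text
time: 2.65
ee_pos: [0.4521, -0.0477, 0.2278]
tcp_rot: [-90.1, 0.0, 90.3]
wrist_force: [1.3, 1.0, 0.2]
opening: 0.0855
time: 3.15
ee_pos: [0.4722, -0.2188, 0.2013]
tcp_rot: [-90.0, 0.0, 90.1]
wrist_force: [0.5, 0.2, -0.3]
opening: 0.0857
time: 3.35
ee_pos: [0.4727, -0.2156, 0.2025]
tcp_rot: [-90.0, 0.0, 90.3]
wrist_force: [-0.2, -0.0, 0.0]
opening: 0.0852
[ 0.47268932 -0.21556415  0.20253305] [-9.00462952e+01  8.39083541e-03  9.03065444e+01]
0.95 [264. 246.] 1537 [ 0.5652 -0.2245  0.0284]
0.68 [ 62. 214.] 2933 [ 0.3761 -0.2544  0.0062]
```

View pics/w2.png

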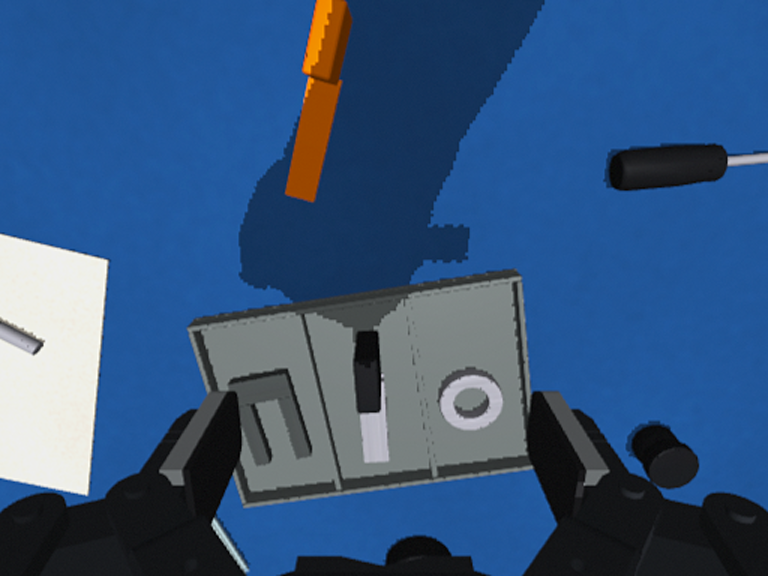

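The crop confirms the choice: black upright grip at (367,370), steel blade to (374,460), in the middle pocket. The snap gauge is on the left and the ring on the right. Now I'll fit its pose.

Run:
```python
from h import *
z=np.load('w2.npz');P=z['P'];m=bot.regions_of('wrist','gauge')[0]['pixels']
q=P[m];q=q[np.isfinite(q[:,0])]
top=q[(q[:,2]>.0505)];bl=q[(q[:,2]<.02)&(q[:,2]>.0045)]
for n,s in(('top',top),('blade',bl)):
    c,wh,a=cv2.minAreaRect((s[:,:2]*1000).astype(np.float32));print(n,len(s),np.round(c,1),np.round(wh,1),round(a,1),'z',np.median(s[:,2]).round(4),np.percentile(s[:,0],[1,99]).round(4),s.mean(0).round(4))
# blade centreline
b=[]
for x in np.arange(.58,.65,.003):
    w=bl[abs(bl[:,0]-x)<.002]
    if len(w)>5:b.append((x,(np.percentile(w[:,1],3)+np.percentile(w[:,1],97))/2,np.ptp(w[:,1])))
b=np.array(b);print(b.round(4));k=np.polyfit(b[:,0],b[:,1],1);print('yaw',np.degrees(np.arctan(k[0])))
c=[]
for x in np.arange(.53,.58,.003):
    w=top[abs(top[:,0]-x)<.002]
    if len(w)>5:c.append((x,(w[:,1].min()+w[:,1].max())/2,np.ptp(w[:,1])))
c=np.array(c);print(c.round(4));print('yaw',np.degrees(np.arctan(np.polyfit(c[:,0],c[:,1],1)[0])))
```

```text
top 585 [ 555.6 -226.4] [39.6 15.9] 3.1 z 0.0535 [0.5361 0.5747] [ 0.5545 -0.2263  0.0534]
blade 702 [ 593.5 -224.2] [116.   19.9] 3.4 z 0.0077 [0.536  0.6506] [ 0.6118 -0.2222  0.0082]
[[ 0.58   -0.2162  0.0011]
 [ 0.583  -0.2162  0.0011]
 [ 0.586  -0.2157  0.0023]
 [ 0.589  -0.2157  0.0023]
 [ 0.592  -0.2156  0.0023]
 [ 0.595  -0.2156  0.0023]
 [ 0.598  -0.2156  0.0023]
 [ 0.601  -0.2162  0.0034]
 [ 0.604  -0.2231  0.0185]
 [ 0.607  -0.2237  0.0185]
 [ 0.61   -0.2231  0.0196]
 [ 0.613  -0.2231  0.0197]
 [ 0.616  -0.2229  0.0175]
 [ 0.619  -0.2231  0.0175]
 [ 0.622  -0.223   0.0187]
 [ 0.625  -0.2226  0.0188]
 [ 0.628  -0.2222  0.0189]
 [ 0.631  -0.222   0.0189]
 [ 0.634  -0.2212  0.019 ]
 [ 0.637  -0.2216  0.019 ]
 [ 0.64   -0.2214  0.0191]
 [ 0.643  -0.2217  0.0191]
 [ 0.646  -0.2209  0.0191]
 [ 0.649  -0.2214  0.018 ]]
yaw -5.850902223230907
[[ 0.536  -0.2273  0.0154]
 [ 0.539  -0.2273  0.0154]
 [ 0.542  -0.2273  0.0155]
 [ 0.545  -0.2269  0.0145]
 [ 0.548  -0.2269  0.0146]
 [ 0.551  -0.2264  0.0156]
 [ 0.554  -0.2265  0.0158]
 [ 0.557  -0.2265  0.0158]
 [ 0.56   -0.226   0.0148]
 [ 0.563  -0.226   0.0149]
 [ 0.566  -0.2261  0.0149]
 [ 0.569  -0.2256  0.0159]
 [ 0.572  -0.2251  0.0149]
 [ 0.575  -0.2246  0.0139]]
yaw 3.62693642761274
```

```bash
python3 -m jog '[[0,1.3,-0.2,-0.8,0,0,0.3],[0,2.6,-0.4,-2,0,0,0.62],[0,3.3,-0.43,-3.6,0,0,0.62],[0,3.3,-0.43,-4,0,0,0.62],[0,3.3,-0.43,-4,0,0,0.62]]'; python3 -m jog '[[0,0,0,0,0,0,0],[0,0,0,0,0,0,0],[0,0,0,0,0,0,0]]'
python3 - <<'E'
from h import *
o=bot.get_obs();p,d=bot.camera('wrist');P=cloud('wrist',d,o);print(o['ee_pos'],o['tcp_rot'])
r=bot.regions_of('wrist','gauge')
if r:
    q=P[r[0]['pixels']];q=q[np.isfinite(q[:,0])];s=q[(q[:,2]>.0505)]
    c,wh,a=cv2.minAreaRect((s[:,:2]*1000).astype(np.float32));print(len(s),np.round(c,1),np.round(wh,1),round(a,1),np.median(s[:,2]))
E
```

```text
time: 4.0
ee_pos: [0.5539, -0.2262, 0.1002]
tcp_rot: [-89.8, -0.1, 93.4]
wrist_force: [-0.5, -0.7, 0.5]
opening: 0.0852
time: 4.3
ee_pos: [0.5553, -0.2277, 0.104]
tcp_rot: [-90.2, 0.1, 93.3]
wrist_force: [1.0, 0.1, 0.3]
opening: 0.0856
[ 0.55526174 -0.2276543   0.10403279] [-9.01518621e+01  7.42362953e-02  9.33247474e+01]
0 [0. 0.] [0. 0.] 0.0 nan
  return _methods._mean(a, axis=axis, dtype=dtype,
  ret = ret.dtype.type(ret / rcount)
```

```bash
python3 -m jog '[[0,0,0,-1,0,0,0],[0,0,0,-2,0,0,0],[0,0,0,-2.8,0,0,0],[0,0,0,-3.2,0,0,0],[0,0,0,-3.2,0,0,0]]' 40; python3 -m jog '[[0.3,0,0,0,0,0,0],[0.6,0,0,0,0,0,0],[1,0,0,0,0,0,0],[1,0,0,0,0,0,0],[1,0,0,0,0,0,0]]' 40;  python3 -m jog '[[1,0,0,0,0,0,0],[1,0,0,0,0,0,0],[1,0,0,0,0,0,0],[1,0,0,0,0,0,0],[1,0,0,0,0,0,0]]' 40
```

```text
time: 4.9
ee_pos: [0.5542, -0.2272, 0.021]
tcp_rot: [-89.9, -0.0, 93.3]
wrist_force: [-0.8, 0.5, 0.1]
opening: 0.0853
time: 5.4
ee_pos: [0.5551, -0.2275, 0.0224]
tcp_rot: [-90.0, 0.0, 93.3]
wrist_force: [-0.1, -0.1, -0.7]
opening: 0.0158
time: 5.9
ee_pos: [0.5551, -0.2275, 0.0224]
tcp_rot: [-90.0, 0.0, 93.3]
wrist_force: [-0.5, 0.1, 6.1]
opening: 0.0155
```

```bash
python3 -m jog '[[1,0,0,0.4,0,0,0],[1,0,0,1,0,0,0],[1,0,0,2.2,0,0,0],[1,0,0,3.6,0,0,0],[1,0,0,4,0,0,0]]' 60; python3 -m jog '[[1,-0.5,1,0,0,0,0],[1,-1,2.7,0,0,0,0],[1,-1.5,4.4,0,0,0,0],[1,-2,6.1,0,0,0,0],[1,-2.5,7.8,0,0,0,0.06]]'; python3 -m jog '[[1,-0.5,1.7,0,0,0,0],[1,-1,3.4,0,0,0,0],[1,-1.5,5.1,0,0,0,0],[1,-1.7,6.8,0,0,0,0],[1,-1.7,8,0,0,0,0]]'; python3 -m jog '[[1,0,0.8,0,0,0,0],[1,0,0.9,0,0,0,0],[1,0,0.9,0,0,0,0],[1,0,0.9,0,0,0,0]]'
python3 - <<'E'
from h import *
o=bot.get_obs();p,d=bot.camera('wrist');save('w3.png',p,1.5);P=cloud('wrist',d,o);np.savez('w3.npz',p=p,P=P)
print(o['ee_pos'],o['tcp_rot'],o['wrist_force'])
E
```

```text
time: 6.4
ee_pos: [0.5562, -0.228, 0.1269]
tcp_rot: [-90.3, 0.1, 93.3]
wrist_force: [0.2, -0.2, -0.5]
opening: 0.0152
time: 6.9
ee_pos: [0.4914, -0.031, 0.1218]
tcp_rot: [-90.0, -0.0, 93.6]
wrist_force: [1.2, 1.2, -0.9]
opening: 0.0153
time: 7.4
ee_pos: [0.4489, 0.1699, 0.1222]
tcp_rot: [-90.0, -0.0, 93.7]
wrist_force: [1.0, -0.2, -2.5]
opening: 0.0151
time: 7.8
ee_pos: [0.4498, 0.1894, 0.1219]
tcp_rot: [-90.0, 0.0, 93.6]
wrist_force: [-0.0, -0.3, -1.7]
opening: 0.0152
[0.44984383 0.18939689 0.12185666] [-8.99815653e+01  2.15576475e-02  9.36063746e+01] [-0.03943073 -0.25945049 -1.66224447]
```

View pics/w3.png

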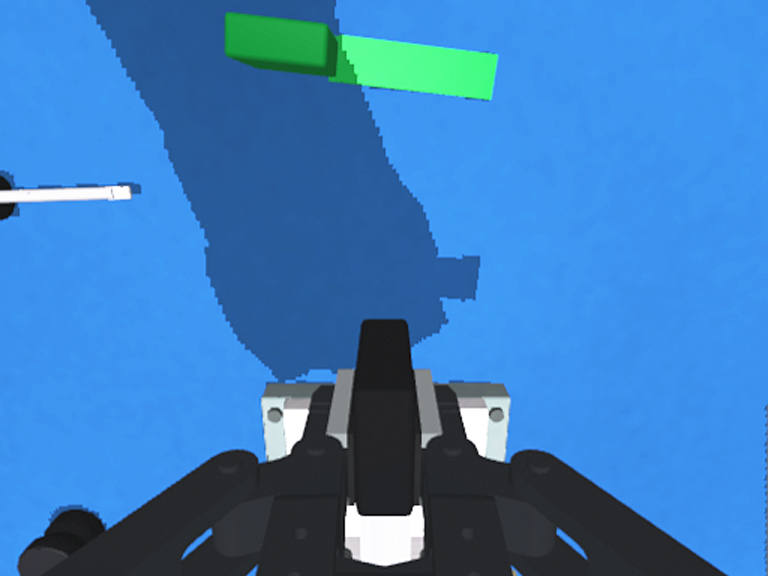

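The grip is held at (384,420), centred between the fixture's screws at (272,415) and (497,415). I'll lower it above the ledge and check with the scene camera.

```bash
python3 -m jog '[[1,-0.2,0,-0.8,0,0,0],[1,-0.2,0,-1.6,0,0,0],[1,-0.2,0,-2.3,0,0,0],[1,-0.2,0,-2.55,0,0,0],[1,-0.2,0,-2.55,0,0,0]]';python3 -m jog '[[1,0,0,0,0,0,0],[1,0,0,0,0,0,0]]'
python3 - <<'E'
from h import *
o=bot.get_obs();p,d=bot.camera('scene');P=cloud('scene',d);np.savez('s1.npz',p=p,P=P)
print(o['ee_pos'],o['wrist_force'])
rs=bot.regions_of('scene','fixture')
m,M=T('scene');print('cam at',M[:3,3].round(2))
r,c=np.round(rs[0]['point']).astype(int);print(rs[0]['conf'],r,c)
for g in bot.regions_of('scene','gauge')[:3]:
    q=P[g['pixels']];print(g['conf'],g['point'],np.nanmedian(q,0),np.nanmax(q,0))
r0,c0=max(r-70,0),max(c-95,0);save('s1.png',p[r0:r0+140,c0:c0+190],4);print(r0,c0)
E
```

```text
time: 8.35
ee_pos: [0.4445, 0.1893, 0.0576]
tcp_rot: [-89.9, 0.0, 93.6]
wrist_force: [0.2, 0.6, -1.3]
opening: 0.015
time: 8.55
ee_pos: [0.4455, 0.1902, 0.0593]
tcp_rot: [-90.1, -0.0, 93.6]
wrist_force: [-0.0, -0.0, -1.2]
opening: 0.0152
[0.44551845 0.19019478 0.05927387] [-0.02786475 -0.00703828 -1.15739289]
cam at [1.39 0.05 0.7 ]
0.89 229 323
0.76 [184.2, 327.3] [0.46886098 0.1915521  0.04664517] [0.53986295 0.21528953 0.09304115]
0.65 [266.7, 356.9] [0.78780745 0.22976472 0.04685091] [0.79984224 0.2756999  0.07155193]
0.56 [152.0, 160.7] [ 0.27537477 -0.32752296  0.02263637] [ 0.29084019 -0.31083859  0.05345285]
159 228
```

View pics/s1.png

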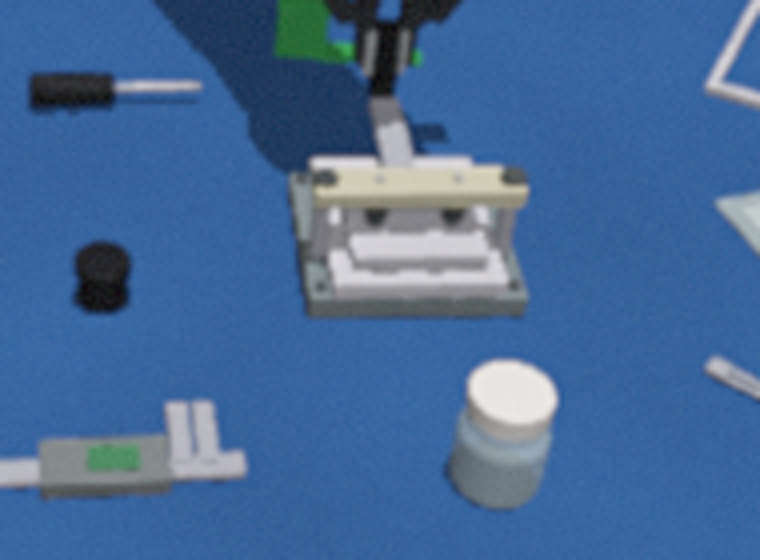

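The scene view shows the blade at (383–400, 100–165), pointing at the ledge (310–470, 160), with its tip just short of the mouth. Depth noise allows a numeric check of its line before lowering.

Run:
```python
from h import *
P=np.load('s1.npz')['P'];q=P[np.isfinite(P[...,0])]
s=q[(q[:,0]>.46)&(q[:,0]<.6)&(abs(q[:,1]-.195)<.03)&(q[:,2]>.036)&(q[:,2]<.056)]
for x in np.arange(.47,.56,.01):
    w=s[abs(s[:,0]-x)<.005]
    if len(w)>2: print(x.round(3),len(w),np.round([w[:,1].min(),w[:,1].max(),w[:,1].mean(),np.median(w[:,2])],4))
l=q[(q[:,2]>.026)&(q[:,2]<.033)&(abs(q[:,1]-.2)<.09)]
for x in (.52,.53,.54,.63,.64):
    w=l[abs(l[:,0]-x)<.005]
    if len(w): print('ledge',x,np.round([w[:,1].min(),w[:,1].max(),w[:,2].mean()],4))
```

```text
0.47 18 [0.1826 0.1998 0.1917 0.0476]
0.48 21 [0.1821 0.2019 0.1907 0.0456]
0.49 14 [0.184  0.201  0.1924 0.045 ]
0.5 21 [0.1832 0.203  0.1924 0.0442]
0.51 18 [0.1856 0.2047 0.1953 0.0432]
0.52 18 [0.1845 0.2039 0.1936 0.0427]
0.53 17 [0.1866 0.2057 0.1949 0.0418]
0.54 8 [0.1862 0.2053 0.1945 0.042 ]
ledge 0.52 [0.1392 0.2465 0.0291]
ledge 0.53 [0.15   0.15   0.0303]
ledge 0.63 [0.1465 0.2537 0.0286]
ledge 0.64 [0.1464 0.2548 0.0287]
```

```bash
python3 -m jog '[[1,0,0,-0.12,0,0,0],[1,0,0,-0.2,0,0,0],[1,0,0,-0.28,0,0,0],[1,0,0,-0.28,0,0,0]]'
```

```text
time: 9.1
ee_pos: [0.4446, 0.1901, 0.0507]
tcp_rot: [-90.0, 0.0, 93.6]
wrist_force: [0.2, 0.4, -0.6]
opening: 0.0149
```

```bash
for i in 1 2 3; do python3 -m jog '[[1,0,0,-0.02,0,0,0],[1,0,0,-0.02,0,0,0]]' | egrep 'pos|force'; done
```

```text
ee_pos: [0.4449, 0.1901, 0.0506]
wrist_force: [-0.1, -0.5, -1.7]
ee_pos: [0.4449, 0.1901, 0.0502]
wrist_force: [-0.7, 0.3, -1.1]
ee_pos: [0.4448, 0.1901, 0.0496]
wrist_force: [-0.6, -0.0, -0.9]
```

```bash
for i in 1 2 3 4; do python3 -m jog '[[1,0,0,-0.02,0,0,0],[1,0,0,-0.02,0,0,0],[1,0,0,-0.02,0,0,0]]' | egrep 'pos|rot|force'; done
```

```text
ee_pos: [0.4449, 0.1901, 0.0492]
tcp_rot: [-90.0, -0.0, 93.6]
wrist_force: [0.5, 0.3, -1.3]
ee_pos: [0.4449, 0.1901, 0.0487]
tcp_rot: [-90.0, 0.0, 93.6]
wrist_force: [0.4, 0.2, -0.9]
ee_pos: [0.445, 0.1902, 0.0483]
tcp_rot: [-90.0, -0.0, 93.6]
wrist_force: [-0.9, -0.1, 0.1]
ee_pos: [0.445, 0.1902, 0.0481]
tcp_rot: [-90.0, -0.0, 93.6]
wrist_force: [-3.8, -1.3, 5.2]
```

```bash
python3 -m jog '[[1,0,0,0.01,0,0,0],[1,0,0,0.01,0,0,0]]' 80; for i in 1 2; do python3 -m jog '[[1,0.12,0.008,0,0,0,0],[1,0.24,0.015,0,0,0,0],[1,0.36,0.023,0,0,0,0],[1,0.48,0.031,0,0,0,0],[1,0.48,0.031,0,0,0,0]]' | egrep 'pos|rot|force'; done
```

```text
time: 11.1
ee_pos: [0.445, 0.1902, 0.0481]
tcp_rot: [-90.0, -0.0, 93.6]
wrist_force: [-2.8, 0.2, 4.0]
opening: 0.015
ee_pos: [0.4574, 0.191, 0.0481]
tcp_rot: [-90.0, -0.0, 93.6]
wrist_force: [-0.2, 0.5, 5.4]
ee_pos: [0.4693, 0.1918, 0.0483]
tcp_rot: [-90.0, -0.0, 93.6]
wrist_force: [-0.7, 1.5, 6.1]
```

```bash
python3 -m jog '[[1,0,0,0.012,0,0,0],[1,0,0,0.012,0,0,0]]' | egrep 'pos|force'; for i in 1 2; do python3 -m jog '[[1,0.08,0.005,0,0,0,0],[1,0.16,0.01,0,0,0,0],[1,0.24,0.015,0,0,0,0],[1,0.32,0.02,0,0,0,0],[1,0.32,0.02,0,0,0,0]]' | egrep 'pos|force'; done
```

```text
ee_pos: [0.4694, 0.1918, 0.0483]
wrist_force: [2.0, 0.7, 2.8]
ee_pos: [0.4768, 0.1922, 0.0484]
wrist_force: [-2.7, -1.0, 5.7]
ee_pos: [0.4848, 0.1927, 0.0484]
wrist_force: [-1.6, -0.3, 6.3]
```

```bash
for i in 1 2 3 4; do python3 -m jog '[[1,0.04,0.0025,0,0,0,0],[1,0.08,0.005,0,0,0,0],[1,0.08,0.005,0,0,0,0],[1,0.08,0.005,0,0,0,0]]' | egrep 'pos|rot|force'; python3 -c "
from workcell import bot
print(bot.get_obs()['torque'].round(3))"; done
```

```text
ee_pos: [0.4866, 0.1928, 0.0484]
tcp_rot: [-90.0, -0.0, 93.6]
wrist_force: [-3.0, -0.5, 8.0]
[-0.033  0.471 -0.023]
ee_pos: [0.4886, 0.1929, 0.0484]
tcp_rot: [-90.0, -0.0, 93.6]
wrist_force: [-4.3, 0.2, 6.8]
[-0.074  0.498  0.041]
ee_pos: [0.4906, 0.193, 0.0484]
tcp_rot: [-90.0, -0.0, 93.6]
wrist_force: [-3.7, -0.5, 7.1]
[-0.109  0.485 -0.02 ]
ee_pos: [0.4923, 0.1932, 0.0484]
tcp_rot: [-89.9, -0.0, 93.6]
wrist_force: [-5.1, -0.1, 7.5]
[-0.137  0.829  0.013]
```

```bash
cat > lift.py <<'E'
from h import *
P0=np.load('s1.npz')['P']
# rear visible part of upper plate and of lower plate
def reg(P,a,b,x0,x1):return (P[...,2]>a)&(P[...,2]<b)&(P[...,0]>x0)&(P[...,0]<x1)&(abs(P[...,1]-.2)<.036)
k=np.ones((3,3),np.uint8)
U=cv2.erode(reg(P0,.037,.05,.605,.63).astype(np.uint8),k)>0;L=reg(P0,.024,.034,.636,.65)
D=[]
for i in range(4):
    p,d=bot.camera('scene');P=cloud('scene',d);D.append(P[...,2])
D=np.nanmean(D,0)
print('n',U.sum(),L.sum(),'lift mm',1e3*np.nanmean((D-P0[...,2])[U]).round(5),'ref',1e3*np.nanmean((D-P0[...,2])[L]).round(5),'sd',1e3*np.nanstd((D-P0[...,2])[U])/max(U.sum(),1)**.5)
o=bot.get_obs();print(o['ee_pos'].round(4),o['wrist_force'].round(1),o['torque'].round(2))
E
python3 lift.py
for i in 1 2; do python3 -m jog '[[1,0.04,0.0025,0,0,0,0],[1,0.08,0.005,0,0,0,0],[1,0.08,0.005,0,0,0,0],[1,0.08,0.005,0,0,0,0]]' | egrep 'pos|rot|force'; python3 lift.py; done
```

```text
n 88 90 lift mm 0.13999999999999999 ref -0.5199999999999999 sd 0.12686594872893023
[0.4924 0.1931 0.0485] [-4.7 -0.4  7.6] [-0.12  0.81 -0.04]
ee_pos: [0.4939, 0.1932, 0.0485]
tcp_rot: [-89.9, -0.0, 93.6]
wrist_force: [-6.9, 0.3, 9.5]
n 88 90 lift mm 0.09000000000000001 ref -0.25999999999999995 sd 0.13144625085267989
[0.494  0.1933 0.0485] [-6.3  0.2  8.4] [-0.15  1.17 -0.01]
ee_pos: [0.4958, 0.1934, 0.0485]
tcp_rot: [-89.9, -0.0, 93.7]
wrist_force: [-7.7, -0.7, 9.9]
n 88 90 lift mm 0.25999999999999995 ref -0.36000000000000004 sd 0.1249181508165232
[0.4958 0.1934 0.0485] [-8.5 -0.9  9.9] [-0.16  1.4  -0.03]
```

```bash
for i in 1 2; do python3 -m jog '[[1,0.04,0.0025,0,0,0,0],[1,0.08,0.005,0,0,0,0],[1,0.08,0.005,0,0,0,0],[1,0.08,0.005,0,0,0,0]]' | egrep 'pos|rot|force'; python3 lift.py; done
python3 - <<'E'
from h import *
o=bot.get_obs();p,d=bot.camera('scene');save('s2.png',p[159:299,228:418],4)
P=cloud('scene',d);q=P[np.isfinite(P[...,0])]
s=q[(q[:,0]>.45)&(q[:,0]<.6)&(abs(q[:,1]-.195)<.02)&(q[:,2]>.026)&(q[:,2]<.056)]
for x in np.arange(.51,.56,.01):
    w=s[abs(s[:,0]-x)<.005]; w=w[w[:,2]>.032]
    if len(w)>2: print(x.round(3),len(w),np.round([w[:,1].min(),w[:,1].max(),np.median(w[:,2])],4))
p,d=bot.camera('wrist');P=cloud('wrist',d,o)
save('w4.png',p,1.5)
E
```

```text
ee_pos: [0.4977, 0.1935, 0.0485]
tcp_rot: [-89.9, -0.0, 93.7]
wrist_force: [-8.2, -0.3, 9.8]
n 88 90 lift mm 0.25 ref -0.36000000000000004 sd 0.125866642479228
[0.4977 0.1935 0.0485] [-8.9  0.3 10.9] [-0.15  1.47 -0.04]
ee_pos: [0.4996, 0.1936, 0.0485]
tcp_rot: [-89.9, -0.0, 93.7]
wrist_force: [-9.2, -0.1, 10.4]
n 88 90 lift mm 0.55 ref -0.35 sd 0.11489363464616945
[0.4996 0.1936 0.0485] [-9.6 -0.4 10.8] [-0.14  1.56 -0.06]
0.51 15 [0.1794 0.2094 0.0524]
0.52 45 [0.1856 0.2043 0.0429]
0.53 11 [0.1852 0.2041 0.0352]
```

View pics/s2.png

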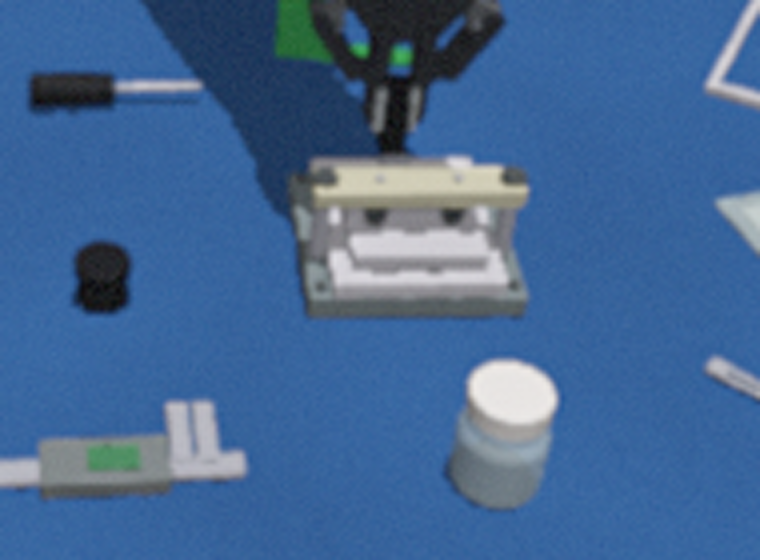

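View pics/w4.png

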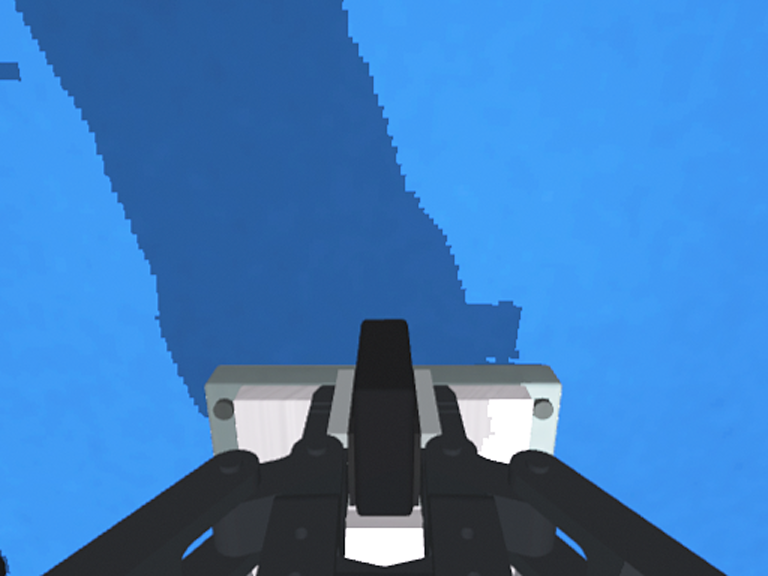

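```bash
python3 -m jog '[[1,0,0,0.008,0,0,0],[1,0,0,0.008,0,0,0],[1,0,0,0.008,0,0,0],[1,0,0,0.008,0,0,0],[1,0,0,0.008,0,0,0]]'; python3 lift.py
```

```text
time: 18.1
ee_pos: [0.4996, 0.1936, 0.0485]
tcp_rot: [-89.9, 0.0, 93.7]
wrist_force: [-8.6, -0.5, 7.9]
opening: 0.0146
n 88 90 lift mm 0.4 ref -0.38 sd 0.11913832221156652
[0.4996 0.1936 0.0485] [-9.6 -0.7  9.2] [-0.13  1.46  0.04]
```

```bash
python3 -m jog '[[1,0,0,0,0,0,0],[1,0,0,0,0,0,0],[1,0,0,0,0,0,0],[1,0,0,0,0,0,0],[1,0,0,0,0,0,0]]'; python3 -c "
from workcell import bot
print(bot.job_done())"
```

```text
time: 18.8
ee_pos: [0.4996, 0.1936, 0.0485]
tcp_rot: [-89.9, -0.0, 93.7]
wrist_force: [-8.7, 0.2, 9.2]
opening: 0.015
the job is handed in; nothing more can be done
None
```

I took the steel taper gauge with the black grip out of the middle tray pocket and slid its blade along the lower plate into the middle of the gap. It is about 36 mm in, and the job is handed in with the gauge still gripped and held still.

- **Snugness:** the blade began to touch the upper plate about 28 mm in, judging by the rise in drag. The final drag was about 9 N; roughly 3–4 N of that is friction from the grip pressing the blade onto the lower plate with about 9 N.
- **Lift:** the upper plate is raised about 0.4–0.8 mm. The depth camera read 0.4 mm, but an unmoved reference area read −0.4 mm, so this figure is only approximate. Working back from the insertion depth gives about 0.6 mm.
- **Alignment:** the last wrist picture showed the grip centred on the fixture. The yaw was 3.7° against the fixture's 3.65°, and the gauge had not slipped in the fingers.
- **Other objects:** the driver, loupe, caliper and jar stood where they were in the last scene picture. I did not re-check the tray items or the lens after the pick-up.
- **Time:** it finished at 18.8 s.

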